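Open the combination lock box

TASK

Open the lock box. Working from left to right, turn the dials one at a time until the black post points squarely at its colour: left dial yellow, middle dial blue, right dial red; then push the orange peg to slide the bolt fully to the left, and lift the blue lid until it stands about upright, leaving it open on its own. Do not shift or tip the wash bottle and the small beaker that stand loose to the left of it.

Things in the scene. Friction and masses are not known exactly. Their poses are not given: they have to be found in the camera images.
- lockbox: Grey steel lock box fixed to the bench, 245 deep (x) by 300 wide (y) by 90 mm high; origin under the box 125 mm behind its front edge, midway across its width; its +x points away from the robot, +y to the left, z up. The front half of its top (x -125 to -5 mm) is a solid deck, z = 90 mm, with three dials in a row (centres at x = -70 mm, y = +92, 0, -92 mm); the rear half is the well under the blue lid. Well holds two jars 60 mm high, standing
- dial_left (a joint): Left (+y) combination dial: angle of its finger post about the dial's upright axis, rad, seen from above anticlockwise positive; 0 = post straight away from the robot in the box's frame (box +x), at the green mark. Marks round every dial: red +2.09, yellow +1.05, green 0, blue -1.05, white -2.09. Stops at -2.6 and +2.6. The dial face is 11 mm above the deck. Stays where it is left; about 4 N at the post turns it. Code for this dial: yellow (+1.05)
- dial_middle (a joint): Middle combination dial: angle of its finger post about the dial's upright axis, rad, seen from above anticlockwise positive; 0 = post straight away from the robot in the box's frame (box +x), at the green mark. Marks round every dial: red +2.09, yellow +1.05, green 0, blue -1.05, white -2.09. Stops at -2.6 and +2.6. The dial face is 11 mm above the deck. Stays where it is left; about 4 N at the post turns it. Code for this dial: blue (-1.05)
- dial_right (a joint): Right (-y) combination dial: angle of its finger post about the dial's upright axis, rad, seen from above anticlockwise positive; 0 = post straight away from the robot in the box's frame (box +x), at the green mark. Marks round every dial: red +2.09, yellow +1.05, green 0, blue -1.05, white -2.09. Stops at -2.6 and +2.6. The dial face is 11 mm above the deck. Stays where it is left; about 4 N at the post turns it. Code for this dial: red (+2.09)
- dial_left_centre (a point): Point on the axis of the left dial at its top face, 101 mm above the bench. Dial: silver disc, 66 mm across; a black line on it runs from its centre to the post
- dial_left_post (a point): Top of the black finger post of the left dial: upright, 10 mm diameter, 30 mm tall above the dial face, 24 mm from the dial's axis; the post is also the pointer
- dial_middle_centre (a point): Point on the axis of the middle dial at its top face, 101 mm above the bench. Dial: silver disc, 66 mm across; a black line on it runs from its centre to the post
- dial_middle_post (a point): Top of the black finger post of the middle dial: upright, 10 mm diameter, 30 mm tall above the dial face, 24 mm from the dial's axis; the post is also the pointer
- dial_right_centre (a point): Point on the axis of the right dial at its top face, 101 mm above the bench. Dial: silver disc, 66 mm across; a black line on it runs from its centre to the post
- dial_right_post (a point): Top of the black finger post of the right dial: upright, 10 mm diameter, 30 mm tall above the dial face, 24 mm from the dial's axis; the post is also the pointer
- bolt (a joint): Steel sliding bolt behind the dials: 0 = locked, grows as it slides to the left (box +y), stop at 0.030 m = fully open. Takes 3 N or so and stays; held by hidden pins until all three dials stand at their code, and its claws hold the lid shut until it is fully open
- bolt_peg (a point): Top of the orange upright peg by which the bolt is pushed: 12 mm diameter, 41 mm tall above the deck; locked, it stands at box x = -17, y = -125 mm
- lid (a joint): Blue lid, hinge at its rear edge: 0 = shut, grows as it opens, stop at 1.75 rad. A stiff hinge, it stays at any angle; 5 N or so at the handle lifts it
- lid_handle (a point): Middle of the round steel handle bar on the lid: 10 mm diameter, along box y, clear length 90 mm, axis 35 mm above the lid's top; with the lid shut it lies 94 mm in front of the hinge line and 38 mm above it; the lid's free edge is 19 mm in front of it
- lid_hinge (a point): Middle of the lid's hinge line (along box y), box x = +115 mm, z = 87 mm
- wash_bottle: Loose wash bottle with red cap, 61x84x176 mm, left of the box, further back; origin at the centre of its underside
- beaker: Loose small empty beaker (not the wide one with two rods in it, which is fixed and stands about 100 mm left of the box), 80 mm wide, 125 mm high, left of the box, nearer the robot; origin at the centre of its underside

How it is judged:
By the outcome, as a careful person would: the job done as asked, in the order asked, and still so for the second after the job is handed in, with the robot touching nothing.
It also fails if it takes over 67 s, if anything falls off the work surface, if the arm or the gripper's body presses on something with over 40 N, if the wrist force passes 120 N, or if a joint passes its speed limit or range.

ROBOT

A 6-joint arm with a two-finger parallel gripper is mounted at the origin on a cart in front of the work surface, level with it; the furniture and walls round the work are solid. World frame = base frame: x ahead of the robot, y to its left, z up, the work surface at z = 0. Lengths are in mm, angles in degrees, forces in N, time in s.
With the tool pointing down it reaches from about 300 to 875 mm from the base axis. Payload 6.4 kg.
Tool frame: the origin (TCP) lies at the very end of the fingers, on their centre line; the grasp point (between the pads) lies 19 mm behind it; z points along the fingers, y is the line along which they close (so a half turn about z gives the same grasp; the last joint's range is limited). The gripper opens to 88 mm and grips with 3 to 60 N. Pads are 18 mm wide; open, the fingers measure 123 mm over their backs; the gripper's body (75 mm by 187 mm) begins 45 mm behind the grasp point.
Start: joints at [-78.684, 10.359, 92.074, -0, 77.567, -11.82], TCP at [225.943, -528.763, 217.014] pointing down, gripper open.
Joint ranges: [-171.53, 171.53], [-51.25, 118.39], [17.06, 147.69], [-65.23, 245.23], [0, 150.52], [-178.68, 178.68]. Speed limits (degrees/s): [147.25, 147.25, 172.46, 180, 180, 180].

INTERFACE

Orientations are given as a 3x3 rotation matrix whose columns are the frame's x, y, z axes.
In Python, from plant import robot gives the robot as it stands.
- The arm moves only by the tool step_arm, never from a script. Its argument "targets" is one flat list of numbers, 7 for each row, row after row: the shift along the tool's x, y, z in mm, then the turn, a rotation vector about the tool's x, y, z in degrees, then the finger opening in mm, from 0 to 88.1. A call has 1 to 20 rows; each row shifts and turns the commanded pose from where the row before left it, along the tool's axes as they then stand; what a row does not reach is not made up. A row lasts 1/8 s, in which the tool goes at most 62.5 mm and 10.7 degrees, less where a joint would pass 70% of its speed; a pose out of reach is approached as far as the arm can. A call is refused whole if a number of a shift passes 62.5 or a number of a turn 10.7, either way. A call with a gripper value outside its range is refused whole. The fingers move at their own pace and stop on an object; the grip force is fixed at half the most. Time passes only in rows, so rows that do not move let the fingers close. It gives the time, the measured TCP pose, the force, the opening and the grip force at its end, in the units of the state.
- robot.get_state(): the state, without advancing time (a new reading comes with each control period).
- robot.snapshot(name): name is "scene" or "top" or "wrist"; returns a dict with "pixels" (420x560x3 uint8, red, green, blue), "intrinsics" (3x3 intrinsics, pixels), "R" (3x3) and "t" (3): a world point X has camera coordinates R X + t; the wrist camera has in their place "hand_eye" (4x4, takes a point from camera to tool coordinates, whose origin is the TCP and whose axes are the flange's). Camera axes: x right, y down, z forward; pixel columns grow to the right and rows downward; lengths in mm; the calibration is good to about 2 mm. A picture is of the moment at which its call begins: read the wrist's pose just before it. There is no depth.
- robot.close_job(): hands the job in; it is judged then, once.
The state is a dict: "t": time; "qpos": joint angles; "qd": joint speeds; "effort": joint torques, N m; "tool_pos": TCP position; "eef_rot": TCP orientation; "force": force on the tool from outside, world axes, zero at the start; "ft_torque": the same for the moment, N m; "gripper_width": finger opening in mm; "finger_force": force on a finger pad.
Only numpy, scipy, OpenCV 4.12 (cv2) and the standard library are available. Lean on these libraries where they do the work, as an engineer would, in place of code of your own. Each camera call takes 0.05 s, during which the arm holds its last target. There are 200 camera calls.

## Working session

There is one attempt and no reset: what is moved stays moved. The work goes in short steps, Python scripts to look and compute and a tool call to move; the robot and the scene stay as the last step left them, time stands still between calls to the robot, and variables do not carry over. Pictures are saved under pics/ and viewed, at most 10 in all, crops included, and the job is handed in when it is done.

Besides the shell and the picture viewer there is one more tool, called after "Request:" as name(argument=value, ...) on one line, values as JSON. step_arm: Moves the arm, as the interface text tells. Its arguments: {"type":"object","properties":{"targets":{"type":"array","items":{"type":"number"}}},"required":["targets"]}

```bash
mkdir -p pics; ls
python3 - <<'E'
from plant import robot
import cv2
s=robot.get_state(); print(s)
for n in("scene","top"):
    d=robot.snapshot(n); cv2.imwrite(f"pics/{n}0.png",d["pixels"][:,:,::-1]); print(n,d["intrinsics"],d["R"],d["t"])
E
```

```text
pics
{'t': 0.0, 'qpos': array([-7.86855899e+01,  1.04011238e+01,  9.21312370e+01, -3.26979305e-03,
        7.75674732e+01, -1.18198867e+01]), 'qd': array([-0.06156475, -0.04536594, -0.06529192, -0.02639207, -0.00323685,
        0.03790664]), 'effort': array([-3.24825880e-03, -4.33864188e+01, -3.41853797e+01,  7.00444356e-02,
        3.84609704e-02, -1.20415943e-04]), 'tool_pos': array([ 225.79588789, -528.18558516,  216.12126411]), 'eef_rot': array([[ 9.19581697e-01,  3.92898646e-01, -3.96499344e-04],
       [ 3.92898730e-01, -9.19580179e-01,  1.69763196e-03],
       [ 3.02384360e-04, -1.71689536e-03, -9.99998480e-01]]), 'force': array([-0.01725993, -0.04466434, -0.47479661]), 'ft_torque': array([-0.01304554, -0.06643594, -0.005626  ]), 'finger_force': 0.0, 'gripper_width': 88.04052036900677}
scene [[507.10511316   0.         277.4704359 ]
 [  0.         507.10511316 214.57126874]
 [  0.           0.           1.        ]] [[-0.88707575 -0.46157825 -0.00649057]
 [-0.33558207  0.65445971 -0.67754496]
 [ 0.31698784 -0.59885558 -0.73545272]] [ 456.74886868  314.49554432 1100.09639379]
top [[460.44394607   0.         280.42124391]
 [  0.         460.44394607 208.37797655]
 [  0.           0.           1.        ]] [[ 0.0071389  -0.99979528 -0.01893241]
 [-0.99667822 -0.00557809 -0.08124906]
 [ 0.08112682  0.01944955 -0.996514  ]] [ -70.72946733  554.0715117  1086.96722751]
```

View pics/scene0.png

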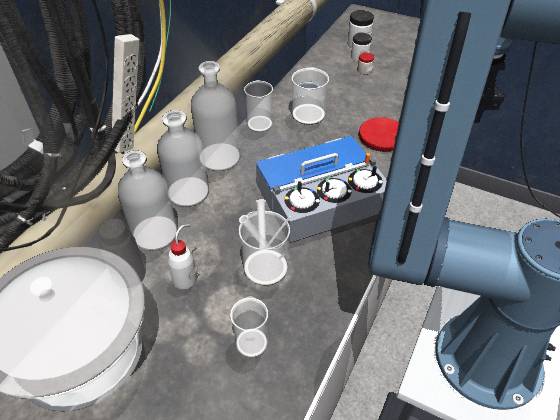

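View pics/top0.png

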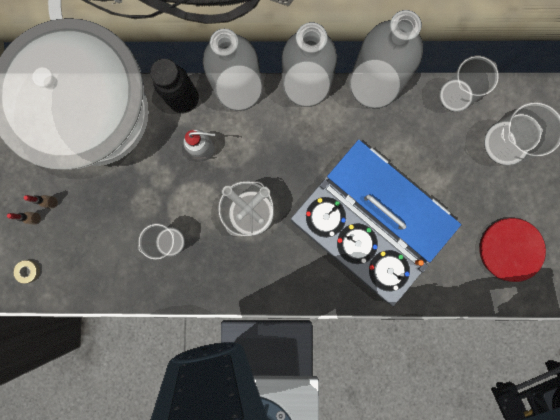

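Run:
```python
import cv2
i=cv2.imread("pics/top0.png")[180:310,285:435]
cv2.imwrite("pics/crop1.png",cv2.resize(i,None,fx=4.6,fy=4.6,interpolation=cv2.INTER_CUBIC))
```

```text
(no output)
```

View pics/crop1.png

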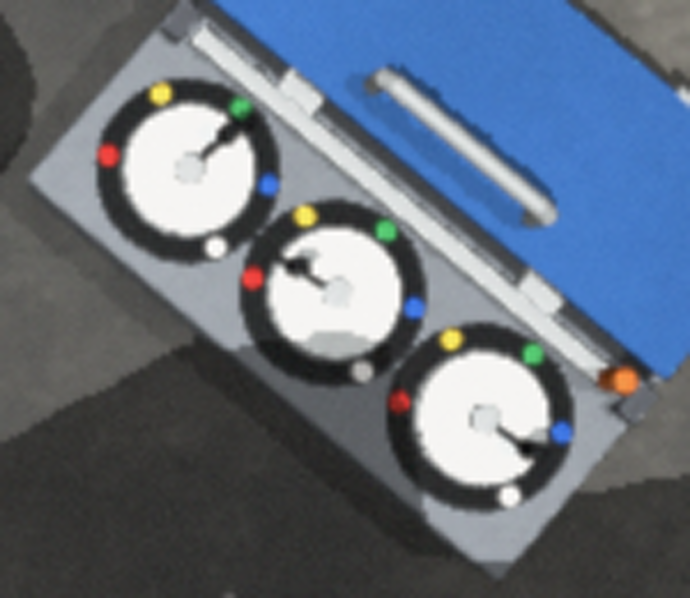

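```bash
cat > h.py <<'E'
import numpy as np, cv2
from plant import robot
from scipy.optimize import least_squares
def proj(K,R,t,X):
    c=np.atleast_2d(X)@np.array(R).T+np.array(t); p=c@np.array(K).T; return p[:,:2]/p[:,2:]
def ray(K,R,t,uv,z):
    R=np.array(R);t=np.array(t); o=-R.T@t; d=R.T@np.linalg.inv(K)@np.r_[uv,1]; return o+d*(z-o[2])/d[2]
def b2w(p,b):
    p=np.atleast_2d(p); c,s=np.cos(b[2]),np.sin(b[2]); return np.c_[b[0]+c*p[:,0]-s*p[:,1],b[1]+s*p[:,0]+c*p[:,1],p[:,2]]
def w2b(p,b):
    p=np.atleast_2d(p)-[b[0],b[1],0]; c,s=np.cos(b[2]),np.sin(b[2]); return np.c_[c*p[:,0]+s*p[:,1],-s*p[:,0]+c*p[:,1],p[:,2]]
E
python3 - <<'E'
from h import *
d=robot.snapshot("top"); C=d["intrinsics"],d["R"],d["t"]
obj=[(-70,92,101),(-70,0,101),(-70,-92,101),(-17,-125,131),(21,0,125),(-125,150,90),(-125,-150,90)]
px=np.array([(190,168),(338,291),(485,418),(626,380),(467,146),(30,178),(498,577)])/4.6+[285,180]
f=lambda b:(proj(*C,b2w(obj,b))-px).ravel()
r=least_squares(f,[500,-150,-.7]); b=r.x; print(b,np.degrees(b[2]),r.fun.reshape(-1,2).round(1).tolist())
np.save("b.npy",b)
for y,uv in((92,(238,117)),(0,(296,265)),(-92,(530,448))):
    p=w2b(ray(*C,np.array(uv)/4.6+[285,180],131),b)[0]; q=p-[-70,y,0]; print(p,np.hypot(*q[:2]),np.arctan2(q[1],q[0]))
    for a in (0,0.1,1.5,1.7,-1.1,-1.3): print(a,((proj(*C,b2w([(-70+24*np.cos(a),y+24*np.sin(a),131)],b))-[285,180])*4.6).round().tolist(),end=' ')
    print()
    print([((proj(*C,b2w([(-70+40*np.cos(a),y+40*np.sin(a),92)],b))-[285,180])*4.6).round()[0].tolist() for a in (2.09,1.05,0,-1.05,-2.09)])
w=b2w([(-70,92,0),(-70,0,0),(-70,-92,0),(-17,-125,0),(21,0,0),(115,0,0)],b);print(w.round(),np.hypot(w[:,0],w[:,1]))
E
```

```text
[ 524.8782413  -286.91189833   -0.70238756] -40.24384260297412 [[0.1, -0.2], [-0.2, 0.0], [-0.0, -0.3], [0.2, -0.1], [0.3, -0.4], [-0.9, -0.3], [0.5, 1.1]]
[-40.51782221  90.94840371 131.        ] 29.500926456491264 -0.03565376557216021
0 [[229.0, 124.0]] 0.1 [[225.0, 121.0]] 1.5 [[159.0, 127.0]] 1.7 [[153.0, 135.0]] -1.1 [[246.0, 175.0]] -1.3 [[242.0, 185.0]] 
[[109.0, 153.0], [161.0, 92.0], [242.0, 106.0], [270.0, 184.0], [217.0, 245.0]]
[-76.11023456  25.58695384 131.        ] 26.306409352122653 1.8052089419668145
0 [[379.0, 252.0]] 0.1 [[375.0, 249.0]] 1.5 [[309.0, 255.0]] 1.7 [[303.0, 263.0]] -1.1 [[397.0, 303.0]] -1.3 [[393.0, 313.0]] 
[[253.0, 276.0], [306.0, 214.0], [387.0, 229.0], [416.0, 307.0], [363.0, 369.0]]
[ -70.56288074 -110.98729195  131.        ] 18.99563345721138 -1.6004327770882438
0 [[532.0, 381.0]] 0.1 [[528.0, 378.0]] 1.5 [[462.0, 384.0]] 1.7 [[455.0, 392.0]] -1.1 [[550.0, 433.0]] -1.3 [[547.0, 442.0]] 
[[399.0, 400.0], [452.0, 337.0], [534.0, 353.0], [563.0, 431.0], [510.0, 495.0]]
[[ 531. -171.    0.]
 [ 471. -242.    0.]
 [ 412. -312.    0.]
 [ 431. -371.    0.]
 [ 541. -300.    0.]
 [ 613. -361.    0.]] [557.88622119 529.78857096 516.76186396 569.01884212 618.76369342
 711.21028731]
```

```bash
cat >> h.py <<'E'
from scipy.spatial.transform import Rotation as Ro
def Rdown(ang,tilt=0):
    "tool down, y axis at world angle ang (deg)"
    a=np.radians(ang); y=np.array([np.cos(a),np.sin(a),0]); z=np.array([0,0,-1.]); return np.c_[np.cross(y,z),y,z]
def plan(wps,g,n=None):
    "wps: list of (pos,R); g opening; prints rows from measured pose"
    s=robot.get_state(); p=s["tool_pos"]; R=s["eef_rot"]; out=[]
    for q,Q,*m in wps:
        q=np.array(q,float); v=Ro.from_matrix(R.T@Q).as_rotvec(degrees=True)
        k=m[0] if m else max(1,int(np.ceil(max(np.linalg.norm(q-p)/45,np.linalg.norm(v)/10.5))))
        for i in range(1,k+1):
            T=R@Ro.from_rotvec(v/k*(i-1),degrees=True).as_matrix(); d=T.T@(q-p)/k
            out.append([round(float(x),1)+0. for x in (*d,*(v/k))]+[g])
        p,R=q,Q
    print(len(out),"rows"); print(",\n".join(",".join(f"{x:g}" for x in o) for o in out))
def st():
    s=robot.get_state(); b=np.load("b.npy"); print("t",round(s["t"],2),"box",w2b(s["tool_pos"],b).round(1).tolist(),"F",s["force"].round(1),"w",round(s["gripper_width"],1),"ff",round(s["finger_force"],1),"q",s["qpos"].round()); return s
BX=-40.24
E
python3 - <<'E'
from h import *
d=robot.snapshot("wrist"); print(d["intrinsics"],d["hand_eye"])
plan([((420,-250,300),Rdown(BX+90))],40)
E
```

```text
[[331.28471925   0.         277.52296502]
 [  0.         331.28471925 209.74783905]
 [  0.           0.           1.        ]] [[-2.97284697e-04 -9.62612210e-01 -2.70883083e-01  6.91741699e+01]
 [ 9.99999809e-01 -1.39285960e-04 -6.02497108e-04  3.85164638e-01]
 [ 5.42240863e-04 -2.70883210e-01  9.62612067e-01 -1.68593252e+02]
 [ 0.00000000e+00  0.00000000e+00  0.00000000e+00  1.00000000e+00]]
12 rows
24,-15,-6.9,0,0,-9.7,40,
26.2,-10.7,-6.9,0,0,-9.7,40,
27.6,-6.1,-6.9,0,0,-9.7,40,
28.3,-1.4,-6.9,0,0,-9.7,40,
28.1,3.4,-7,0,0,-9.7,40,
27.1,8.1,-7,0,0,-9.7,40,
25.4,12.5,-7,0,0,-9.7,40,
22.9,16.6,-7,0,0,-9.7,40,
19.7,20.3,-7,0,0,-9.7,40,
16,23.3,-7,0,0,-9.7,40,
11.9,25.7,-7,0,0,-9.7,40,
7.4,27.3,-7,0,0,-9.7,40
```

Request:
step_arm(targets=[24,-15,-6.9,0,0,-9.7,40,26.2,-10.7,-6.9,0,0,-9.7,40,27.6,-6.1,-6.9,0,0,-9.7,40,28.3,-1.4,-6.9,0,0,-9.7,40,28.1,3.4,-7,0,0,-9.7,40,27.1,8.1,-7,0,0,-9.7,40,25.4,12.5,-7,0,0,-9.7,40,22.9,16.6,-7,0,0,-9.7,40,19.7,20.3,-7,0,0,-9.7,40,16,23.3,-7,0,0,-9.7,40,11.9,25.7,-7,0,0,-9.7,40,7.4,27.3,-7,0,0,-9.7,40,0,0,0,0,0,0,40,0,0,0,0,0,0,40])

```text
t: 1.95
tool_pos: [420.2, -250.8, 300.3]
eef_rot: [[-0.759, 0.651, -0.001], [0.651, 0.759, -0.0], [0.0, -0.0, -1.0]]
force: [-0.2, 0.0, -1.2]
gripper_width: 39.7
finger_force: 0.0
```

```bash
cat >> h.py <<'E'
def wrist(name,box=None,f=1):
    s=st(); d=robot.snapshot("wrist"); i=np.ascontiguousarray(d["pixels"][:,:,::-1])
    T=np.eye(4); T[:3,:3]=s["eef_rot"]; T[:3,3]=s["tool_pos"]; W=np.linalg.inv(T@d["hand_eye"])
    C=d["intrinsics"],W[:3,:3],W[:3,3]
    if box: x0,y0,x1,y1=box; i=i[y0:y1,x0:x1]
    cv2.imwrite(f"pics/{name}.png",cv2.resize(i,None,fx=f,fy=f,interpolation=cv2.INTER_CUBIC)); return C
E
python3 - <<'E'
from h import *
C=wrist("w1",None,1.4); np.save("C1.npy",np.array(C,dtype=object),allow_pickle=True)
b=np.load("b.npy")
print((proj(*C,b2w([(-70,92,101),(-70,0,101),(-70,-92,101),(-17,-125,131),(21,0,125),(-125,150,90),(-125,-150,90)],b))*1.4).round())
E
```

```text
t 1.95 box [[-103.2, -40.1, 300.3]] F [-0.2  0.  -1.2] w 39.7 ff 0.0 q [-45.  -4.  98.  -0.  87. -94.]Traceback (most recent call last):
  File "<stdin>", line 2, in <module>
ValueError: could not broadcast input array from shape (3,3) into shape (3,)
```

View pics/w1.png

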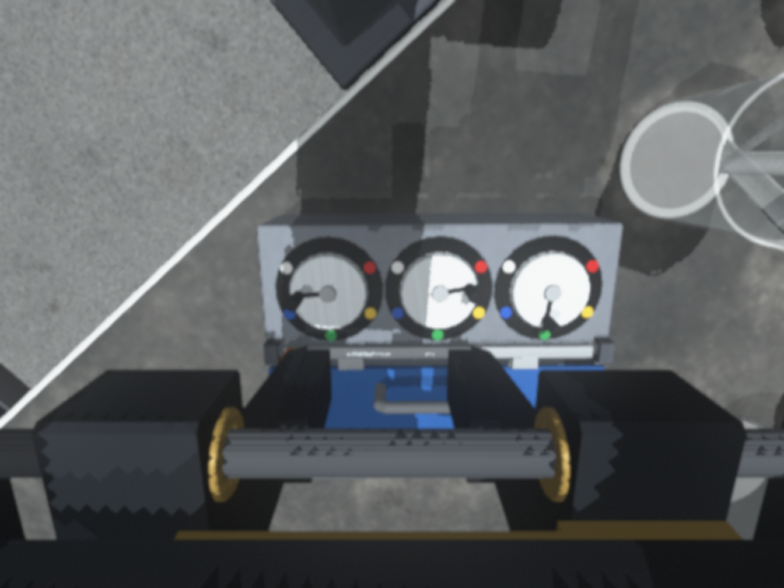

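Run:
```python
from h import *
C=wrist("w1b",(190,150,450,280),3)
b=np.load("b.npy")
P=lambda o:((proj(*C,b2w(o,b))-[190,150])*3).round().astype(int)
print((P([(-70,92,101),(-70,0,101),(-70,-92,101)])/3*1.4+[266,210]).round())
i=cv2.imread("pics/w1b.png")
for y,A in((92,(-.15,0,.15)),(0,(1.55,1.75,1.95)),(-92,(-1.2,-1.4,-1.6))):
    for a,c in zip(A,((0,0,255),(0,255,0),(255,0,0))):
        q=P([(-70+24*np.cos(a),y+24*np.sin(a),z) for z in (101,131)]); cv2.line(i,*map(tuple,q.tolist()),c,1)
cv2.imwrite("pics/w1b.png",i)
```

```text
t 2.0 box [[-103.2, -40.3, 300.2]] F [-0.6 -0.4 -0.2] w 40.3 ff 0.0 q [-45.  -4.  98.  -0.  87. -94.]
[[550. 292.]
 [438. 293.]
 [327. 294.]]
```

View pics/w1b.png

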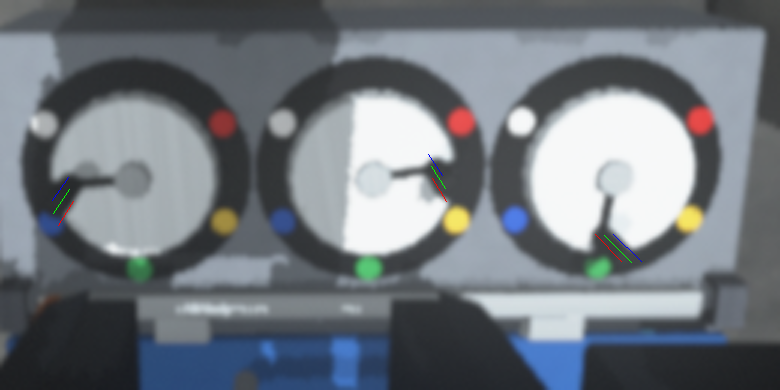

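```bash
cat >> h.py <<'E'
def wp(x,y,z,phi,*m):
    b=np.load("b.npy"); return (b2w([(x,y,z)],b)[0],Rdown(np.degrees(b[2])+phi),*m)
def arc(yc,a0,a1,z,p0,p1,n,r=24):
    return [wp(-70+r*np.cos(a),yc+r*np.sin(a),z,p,1) for a,p in list(zip(np.linspace(a0,a1,n+1),np.linspace(p0,p1,n+1)))[1:]]
E
python3 - <<'E'
from h import *
plan([wp(-46,92.5,165,90),wp(-46,92.5,108,90,2)],36)
E
```

```text
7 rows
-11.3,26.7,27,0,0,-0.1,36,
-11.3,26.7,27,0,0,-0.1,36,
-11.3,26.6,27,0,0,-0.1,36,
-11.4,26.6,27,0,0,-0.1,36,
-11.4,26.6,27,0,0,-0.1,36,
0,0,28.5,0,0,0,36,
0,0,28.5,0,0,0,36
```

Request:
step_arm(targets=[-11.3,26.7,27,0,0,-0.1,36,-11.3,26.7,27,0,0,-0.1,36,-11.3,26.6,27,0,0,-0.1,36,-11.4,26.6,27,0,0,-0.1,36,-11.4,26.6,27,0,0,-0.1,36,0,0,28.5,0,0,0,36,0,0,28.5,0,0,0,36,0,0,0,0,0,0,10,0,0,0,0,0,0,0,0,0,0,0,0,0,0,0,0,0,0,0,0,0])

```text
t: 3.42
tool_pos: [550.5, -186.0, 109.8]
eef_rot: [[-0.766, 0.643, 0.002], [0.643, 0.766, -0.001], [-0.002, 0.0, -1.0]]
force: [-0.5, -0.7, 0.2]
gripper_width: 0.7
finger_force: 0.0
```

Run:
```python
from h import *
st()
plan(arc(92,0,1.05,108,90,150,8),0)
```

```text
t 3.42 box [[-45.6, 93.6, 109.8]] F [-0.5 -0.7  0.2] w 0.7 ff 0.0 q [-30.  18.  96.  -0.  66. -80.]
8 rows
0.6,1.6,1.8,0,0.1,-7.2,0,
0.2,3.1,0,0,0,-7.5,0,
0.2,3.1,0,0,0,-7.5,0,
0.2,3.1,0,0,0,-7.5,0,
0.2,3.1,0,0,0,-7.5,0,
0.2,3.1,0,0,0,-7.5,0,
0.2,3.1,0,0,0,-7.5,0,
0.2,3.1,0,0,0,-7.5,0
```

Run:
```python
from h import *
C=wrist("w2",(180,180,420,360),3.2)
b=np.load("b.npy")
print(((proj(*C,b2w([(-70,92,101),(-70,0,101),(-46,92,131),(-46,92,101)],b))-[180,180])*3.2).round())
```

```text
t 3.42 box [[-45.6, 93.6, 109.8]] F [-0.5 -0.7  0.2] w 0.7 ff 0.0 q [-30.  18.  96.  -0.  66. -80.]
[[ 307.   68.]
 [-227.   66.]
 [ 305.  271.]
 [ 306.  198.]]
```

View pics/w2.png

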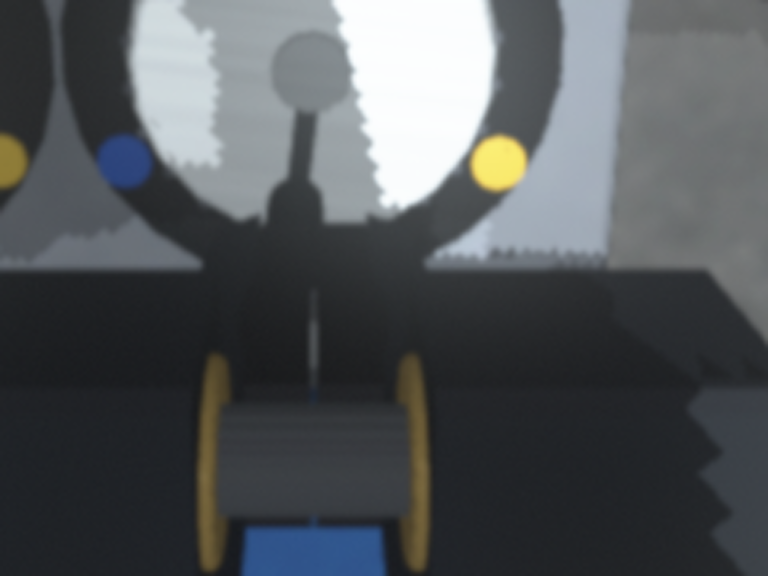

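Run:
```python
from h import *
C=wrist("w3")
b=np.load("b.npy")
print(((proj(*C,b2w([(-45.6,93.6,110),(-54.6,93.6,110),(-36.6,93.6,110),(-54.6,93.6,150),(-54.6,76,110),(-54.6,111,110),(-51,89,101),(-51,89,131)],b))-[180,180])*3.2).round())
i=cv2.imread("pics/w3.png")[215:320,215:330].astype(float)
i=np.clip(255*(i/255)**.4,0,255).astype(np.uint8)
cv2.imwrite("pics/w3g.png",cv2.resize(i,None,fx=5.7,fy=5.7,interpolation=cv2.INTER_CUBIC))
```

```text
t 3.48 box [[-45.6, 93.6, 109.7]] F [ 0.3 -0.7  2.3] w 0.3 ff 1.2 q [-30.  18.  96.  -0.  66. -80.]
[[315. 221.]
 [315. 171.]
 [315. 269.]
 [317. 274.]
 [211. 170.]
 [419. 171.]
 [289. 173.]
 [285. 241.]]
```

View pics/w3g.png

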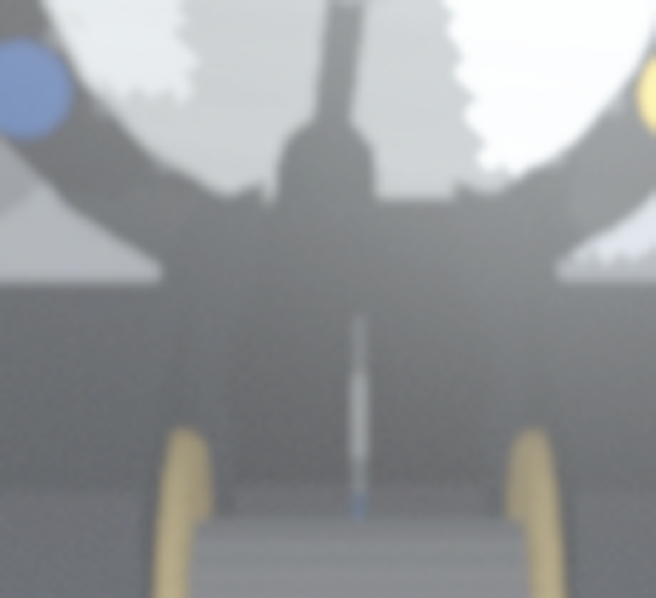

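Request:
step_arm(targets=[1.5,0,0,0,0,0,0,0,0,0,0,0,0,0,1.5,0,0,0,0,0,0,0,0,0,0,0,0,0])

```text
t: 4.03
tool_pos: [548.7, -184.4, 109.6]
eef_rot: [[-0.766, 0.642, 0.003], [0.642, 0.766, -0.002], [-0.003, 0.0, -1.0]]
force: [3.3, -2.5, 5.3]
gripper_width: 0.4
finger_force: 2.8
```

Run:
```python
from h import *
st()
d=robot.snapshot("scene"); C=d["intrinsics"],d["R"],d["t"]; b=np.load("b.npy")
i=d["pixels"][:,:,::-1]; p=proj(*C,b2w([(-46,92,131),(-70,92,101),(-70,0,101)],b)); print(p)
x,y=p[0].astype(int); x0,y0=x-50,y-45
i=cv2.resize(i[y0:y0+80,x0:x0+110],None,fx=7,fy=7,interpolation=cv2.INTER_CUBIC); i=np.clip(255*(i/255)**.6,0,255).astype(np.uint8)
print(((p-[x0,y0])*7).round()); cv2.imwrite("pics/s4.png",i)
```

```text
t 4.03 box [[-48.1, 93.7, 109.6]] F [ 3.3 -2.5  5.3] w 0.4 ff 2.8 q [-30.  17.  97.  -0.  66. -80.]
[[299.10066631 182.75274331]
 [302.61664277 197.24453721]
 [334.88199833 187.55577395]]
[[351. 320.]
 [375. 422.]
 [601. 354.]]
```

View pics/s4.png

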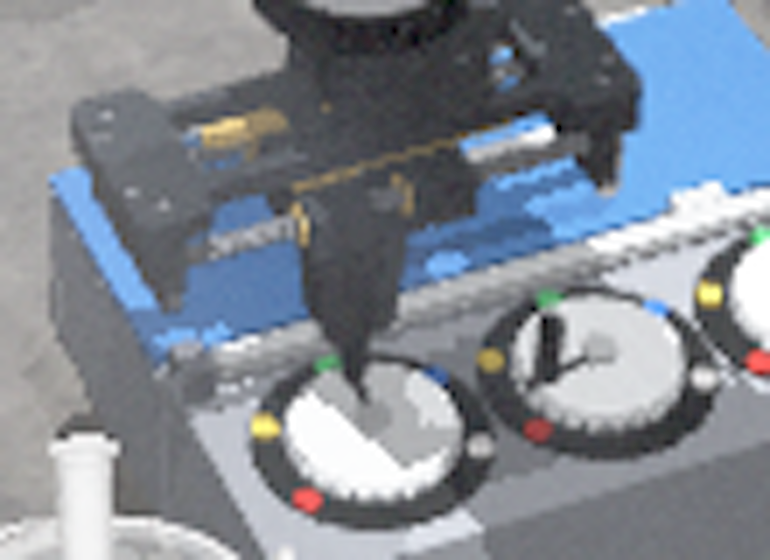

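Run:
```python
from h import *
plan([wp(-46,92,150,90,1),wp(-54,90,150,90,3),wp(-54,90,107,90,2)],36)
```

```text
6 rows
-2.2,-1.7,-40.4,0,0.2,0.3,36,
2.7,-0.7,0,0,0,0,36,
2.7,-0.7,0,0,0,0,36,
2.7,-0.7,0,0,0,0,36,
0,0,21.5,0,0,0,36,
0,0,21.5,0,0,0,36
```

Request:
step_arm(targets=[-2,0,0,0,0,0,0,0,-1.7,-40.4,0,0.2,0.3,36,2.7,-0.7,0,0,0,0,36,2.7,-0.7,0,0,0,0,36,2.7,-0.7,0,0,0,0,36,0,0,21.5,0,0,0,36,0,0,21.5,0,0,0,36,0,0,0,0,0,0,0,0,0,0,0,0,0,0,0,0,0,0,0,0,0,0,0,0,0,0,0,0])

```text
t: 5.45
tool_pos: [540.8, -182.2, 106.8]
eef_rot: [[-0.763, 0.646, -0.002], [0.646, 0.763, 0.003], [0.003, 0.001, -1.0]]
force: [-1.3, 2.7, 2.5]
gripper_width: 4.3
finger_force: 30.0
```

Run:
```python
from h import *
st()
```

```text
t 5.45 box [[-55.5, 90.2, 106.8]] F [-1.3  2.7  2.5] w 4.3 ff 30.0 q [-31.  17.  98.   0.  65. -80.]
```

Request:
step_arm(targets=[0,0,0,0,0,0,30,0,0,0,0,0,0,36,-3,0.5,0,0,0,0,36,0,0,-1,0,0,0,0,0,0,0,0,0,0,0,0,0,0,0,0,0,0,0,0,0,0,0,0,0])

```text
t: 6.32
tool_pos: [543.0, -184.0, 107.0]
eef_rot: [[-0.763, 0.646, -0.003], [0.646, 0.763, 0.002], [0.004, 0.0, -1.0]]
force: [0.0, 1.2, -1.0]
gripper_width: 5.9
finger_force: 30.0
```

Run:
```python
from h import *
st()
```

```text
t 6.33 box [[-52.7, 90.3, 107.0]] F [ 0.   1.2 -1. ] w 5.9 ff 30.0 q [-31.  17.  97.   0.  66. -80.]
```

Request:
step_arm(targets=[0,0,0,0,0,0,24,-3,0.3,0,0,0,0,30,0,0,2,0,0,0,0,0,0,0,0,0,0,0,0,0,0,0,0,0,0,0,0,0,0,0,0,0])

```text
t: 7.08
tool_pos: [545.2, -185.8, 104.8]
eef_rot: [[-0.763, 0.646, -0.003], [0.646, 0.763, 0.002], [0.004, -0.0, -1.0]]
force: [-0.7, -1.4, -1.7]
gripper_width: 7.6
finger_force: 30.0
```

Run:
```python
from h import *
C=wrist("w5"); b=np.load("b.npy")
i=cv2.imread("pics/w5.png")[170:320,200:340].astype(float)
i=np.clip(255*(i/255)**.4,0,255).astype(np.uint8)
cv2.imwrite("pics/w5g.png",cv2.resize(i,None,fx=4,fy=4,interpolation=cv2.INTER_CUBIC))
print((proj(*C,b2w([(-70,92,101),(-46,92,101),(-46,92,131)],b))-[200,170])*4)
```

```text
t 7.08 box [[-49.8, 90.4, 104.8]] F [-0.7 -1.4 -1.7] w 7.6 ff 30.0 q [-31.  18.  97.   0.  66. -80.]
[[326.09824615 164.90833325]
 [325.6540287  329.6920536 ]
 [328.54759331 428.82147738]]
```

View pics/w5g.png

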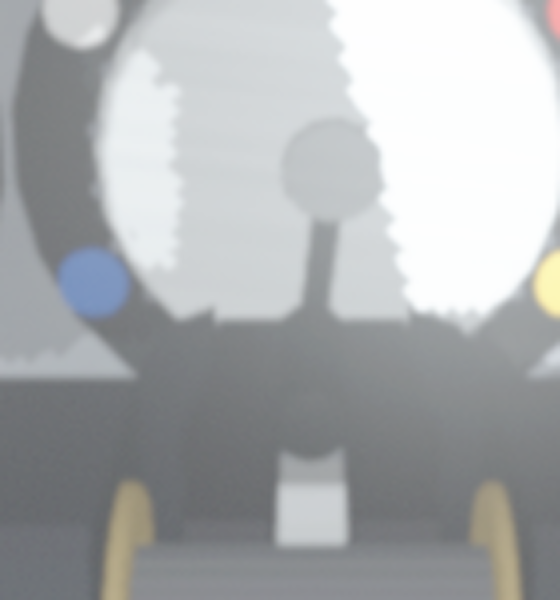

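Run:
```python
from h import *
plan(arc(93,-.128,1.05,104.8,90,150,9,20.4),0)
```

```text
9 rows
-0.2,2.7,0,0,-0.2,-6.7,0,
-0.1,2.7,0,0,0,-6.7,0,
-0.1,2.7,0,0,0,-6.7,0,
-0.1,2.7,0,0,0,-6.7,0,
0,2.7,0,0,0,-6.7,0,
0,2.7,0,0,0,-6.7,0,
0.1,2.7,0,0,0,-6.7,0,
0.1,2.7,0,0,0,-6.7,0,
0.1,2.7,0,0,0,-6.7,0
```

Request:
step_arm(targets=[-0.2,2.7,0,0,0,-6.7,0,-0.1,2.7,0,0,0,-6.7,0,-0.1,2.7,0,0,0,-6.7,0])

```text
t: 7.5
tool_pos: [549.8, -180.0, 104.8]
eef_rot: [[-0.94, 0.341, -0.004], [0.341, 0.94, 0.001], [0.004, -0.0, -1.0]]
force: [-1.9, -5.2, -2.7]
gripper_width: 7.3
finger_force: 30.0
```

Request:
step_arm(targets=[-0.1,2.7,0,0,0,-6.7,0,0,2.7,0,0,0,-6.7,0,0,2.7,0,0,0,-6.7,0,0.1,2.7,0,0,0,-6.7,0,0.1,2.7,0,0,0,-6.7,0,0.1,2.7,0,0,0,-6.7,0,0,0,0,0,0,0,0,0,0,0,0,0,0,0])

```text
t: 8.5
tool_pos: [551.3, -164.5, 104.8]
eef_rot: [[-0.94, -0.342, -0.002], [-0.342, 0.94, 0.001], [0.002, 0.001, -1.0]]
force: [2.2, -4.8, -4.3]
gripper_width: 7.2
finger_force: 30.0
```

Run:
```python
from h import *
C=wrist("w6"); b=np.load("b.npy")
i=cv2.imread("pics/w6.png")[150:320,180:380].astype(float)
i=np.clip(255*(i/255)**.5,0,255).astype(np.uint8)
cv2.imwrite("pics/w6g.png",cv2.resize(i,None,fx=3.5,fy=3.5,interpolation=cv2.INTER_CUBIC))
print((proj(*C,b2w([(-70,92,101)]+[(-70+40*np.cos(a),92+40*np.sin(a),92) for a in (0,1.05,2.09)],b))-[180,150])*3.5)
```

```text
t 8.5 box [[-58.9, 110.5, 104.8]] F [ 2.2 -4.8 -4.3] w 7.2 ff 30.0 q [ -28.   18.   97.   -0.   65. -138.]
[[346.43891466 208.64939279]
 [137.47513519 308.93611165]
 [345.47068002 419.36044187]
 [552.62059045 311.25982564]]
```

View pics/w6g.png

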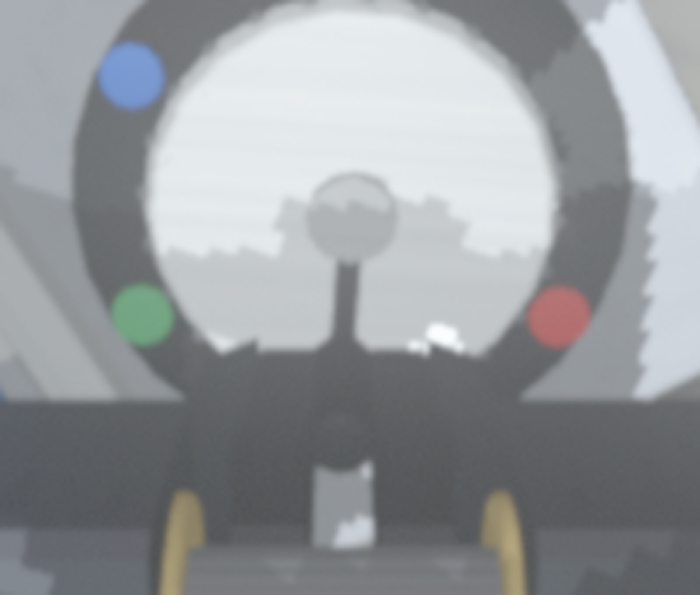

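Request:
step_arm(targets=[0,1.4,0,0,0,-3,0,0,0,0,0,0,0,0,0,0,0,0,0,0,0,0,0,0,0,0,0,20,0,0,0,0,0,0,28,0,0,-30,0,0,0,36,0,0,-30,0,0,0,36])

```text
t: 9.43
tool_pos: [550.4, -161.8, 165.6]
eef_rot: [[-0.92, -0.391, -0.004], [-0.391, 0.92, 0.003], [0.002, 0.004, -1.0]]
force: [0.7, -0.9, -0.3]
gripper_width: 35.8
finger_force: 0.0
```

Run:
```python
from h import *
C=wrist("w7"); b=np.load("b.npy")
P=lambda o:proj(*C,b2w(o,b))
print((P([(-70,93,101),(-70,0.6,101)])).round(1))
i=cv2.imread("pics/w7.png").astype(float)
i=np.clip(255*(i/255)**.6,0,255).astype(np.uint8)
cv2.imwrite("pics/w7g.png",cv2.resize(i[60:330,80:460],None,fx=2,fy=2,interpolation=cv2.INTER_CUBIC))
```

```text
t 9.43 box [[-61.3, 112.0, 165.6]] F [ 0.7 -0.9 -0.3] w 35.8 ff 0.0 q [ -28.   13.   95.    0.   72. -141.]
[[276.4 187.8]
 [212.4  63.4]]
```

View pics/w7g.png

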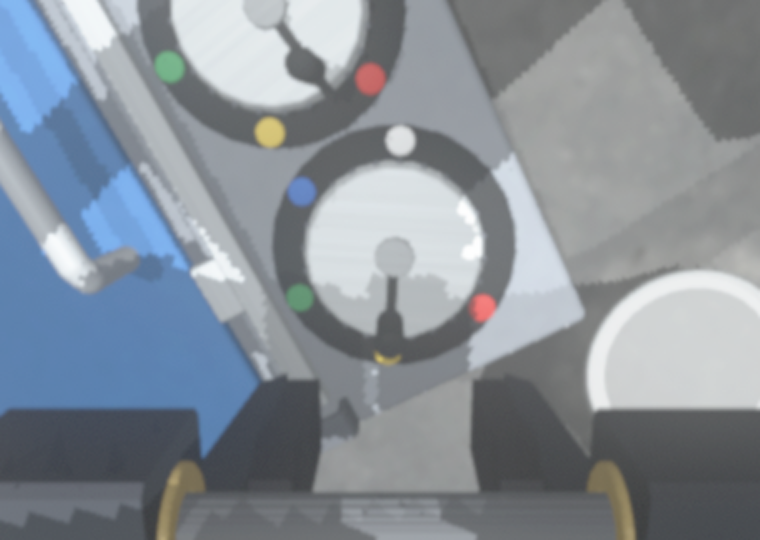

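```bash
cat >> h.py <<'E'
MK={"red":2.09,"yellow":1.05,"green":0,"blue":-1.05}
def dial(C,png,yc,xc=-70):
    "centre shift (box mm) from the colour marks, then angle of the black line"
    b=np.load("b.npy"); im=cv2.imread(f"pics/{png}.png"); hsv=cv2.cvtColor(im,cv2.COLOR_BGR2HSV); H,S,V=[hsv[...,k].astype(int) for k in range(3)]
    msk={"red":((H<8)|(H>172)),"yellow":(H>18)&(H<33),"green":(H>50)&(H<85),"blue":(H>100)&(H<125)}
    A=[]
    for c,a in MK.items():
        o=np.array([(xc+40*np.cos(a),yc+40*np.sin(a),92)]); u=proj(*C,b2w(o,b))[0]
        pxmm=np.linalg.norm(proj(*C,b2w(o+[3,0,0],b))[0]-u)/3; m=msk[c]&(S>90)&(V>50)
        ys,xs=np.nonzero(m); k=np.hypot(xs-u[0],ys-u[1])<7*pxmm
        if k.sum()<8*pxmm**2: continue
        w=w2b(ray(*C,(xs[k].mean(),ys[k].mean()),92),b)[0]; A.append((c,*(w-o[0])[:2].round(1),int(k.sum()/pxmm**2)))
    sh=np.median([q[1:3] for q in A],0) if A else np.zeros(2); print("marks",A,"shift",sh)
    g=cv2.GaussianBlur(cv2.cvtColor(im,cv2.COLOR_BGR2GRAY),(3,3),0); th=np.arange(-2.8,2.8,.02)
    v=np.zeros(len(th))
    for r in np.arange(10,17,1.):
        p=proj(*C,b2w(np.c_[xc+sh[0]+r*np.cos(th),yc+sh[1]+r*np.sin(th),0*th+101],b)).astype(np.float32)
        v+=cv2.remap(g,p[:,0].reshape(1,-1),p[:,1].reshape(1,-1),cv2.INTER_LINEAR,borderValue=255)[0]/7
    k=v.argmin(); n=slice(max(0,k-12),k+13); w=np.clip(v[n].max()-v[n],0,None)**2; print("angle",(w*th[n]).sum()/w.sum(),"dark",v[k].round(),"median",np.median(v))
E
cat > shot.py <<'E'
import sys
from h import *
C=wrist("n"+sys.argv[1])
for y in map(float,sys.argv[2:]): dial(C,"n"+sys.argv[1],y)
E
python3 shot.py 1 92 0
python3 - <<'E'
from h import *
plan([wp(-73,28.4,165,6),wp(-73,28.4,105,6,2)],36)
E
```

```text
t 9.47 box [[-58.7, 112.7, 170.5]] F [ 1.6 -0.8  1.9] w 36.2 ff 0.0 q [ -28.   13.   95.    0.   72. -141.]
marks [('red', np.float64(-0.4), np.float64(0.8), 97), ('yellow', np.float64(1.5), np.float64(2.9), 31), ('green', np.float64(-0.3), np.float64(0.9), 79), ('blue', np.float64(-0.2), np.float64(1.0), 102)] shift [-0.25  0.95]
angle 1.0396837306223037 dark 60.0 median 201.5
marks [('red', np.float64(-0.4), np.float64(0.1), 100), ('yellow', np.float64(-0.2), np.float64(0.1), 100), ('green', np.float64(-0.2), np.float64(0.3), 94), ('blue', np.float64(-0.2), np.float64(0.3), 113)] shift [-0.2  0.2]
angle 1.7347663785483345 dark 68.0 median 216.71428571428572
17 rows
5.5,-1.7,0.3,0,0,9.8,36,
5.1,-2.6,0.3,0,0,9.8,36,
4.6,-3.4,0.3,0,0,9.8,36,
3.9,-4.1,0.3,0,0,9.8,36,
3.2,-4.7,0.3,0,0,9.8,36,
2.3,-5.2,0.3,0,0,9.8,36,
1.4,-5.5,0.3,0,0,9.8,36,
0.4,-5.7,0.3,0,0,9.8,36,
-0.5,-5.7,0.3,0,0,9.8,36,
-1.5,-5.5,0.3,0,0,9.8,36,
-2.4,-5.2,0.3,0,0,9.8,36,
-3.3,-4.7,0.3,0,0,9.8,36,
-4,-4,0.3,0,0,9.8,36,
-4.6,-3.3,0.3,0,0,9.8,36,
-5.1,-2.5,0.3,0,0,9.8,36,
0,0,30,0,0,0,36,
0,0,30,0,0,0,36
```

Run:
```python
from h import *
plan([wp(-74.8,28.8,165,9),wp(-74.8,28.8,105,9,2)],36)
```

```text
16 rows
5.9,-1.7,0.3,0,0,10.3,36,
5.5,-2.7,0.3,0,0,10.3,36,
4.9,-3.6,0.3,0,0,10.3,36,
4.2,-4.4,0.3,0,0,10.3,36,
3.3,-5.1,0.3,0,0,10.3,36,
2.4,-5.6,0.3,0,0,10.3,36,
1.3,-6,0.3,0,0,10.3,36,
0.2,-6.1,0.3,0,0,10.3,36,
-0.9,-6,0.3,0,0,10.3,36,
-1.9,-5.8,0.3,0,0,10.3,36,
-2.9,-5.3,0.3,0,0,10.3,36,
-3.8,-4.7,0.3,0,0,10.3,36,
-4.6,-4,0.3,0,0,10.3,36,
-5.3,-3.1,0.3,0,0,10.3,36,
0,0,30,0,0,0,36,
0,0,30,0,0,0,36
```

Request:
step_arm(targets=[5.9,-1.7,0.3,0,0,10.3,36,5.5,-2.7,0.3,0,0,10.3,36,4.9,-3.6,0.3,0,0,10.3,36,4.2,-4.4,0.3,0,0,10.3,36,3.3,-5.1,0.3,0,0,10.3,36,2.4,-5.6,0.3,0,0,10.3,36,1.3,-6,0.3,0,0,10.3,36,0.2,-6.1,0.3,0,0,10.3,36,-0.9,-6,0.3,0,0,10.3,36,-1.9,-5.8,0.3,0,0,10.3,36,-2.9,-5.3,0.3,0,0,10.3,36,-3.8,-4.7,0.3,0,0,10.3,36,-4.6,-4,0.3,0,0,10.3,36,-5.3,-3.1,0.3,0,0,10.3,36,0,0,0,0,0,0,36,0,0,0,0,0,0,36])

```text
t: 11.52
tool_pos: [484.1, -215.4, 160.4]
eef_rot: [[0.515, 0.857, -0.003], [0.857, -0.515, 0.003], [0.001, -0.004, -1.0]]
force: [-0.5, -0.1, -0.2]
gripper_width: 36.2
finger_force: 0.0
```

```bash
python3 shot.py 2 92 0 -92
python3 - <<'E'
from h import *
plan([wp(-74.8,28.8,105,9,2)],36)
E
```

```text
t 11.53 box [[-77.3, 28.3, 160.4]] F [-0.5 -0.1 -0.2] w 36.2 ff 0.0 q [-37.   8. 101.   0.  71.  -6.]
marks [('red', np.float64(-0.4), np.float64(0.6), 102), ('yellow', np.float64(-0.2), np.float64(0.7), 104), ('green', np.float64(-0.2), np.float64(0.8), 89), ('blue', np.float64(-0.3), np.float64(0.8), 96)] shift [-0.25  0.75]
angle 1.0328598130169944 dark 103.0 median 252.99999999999997
marks [('red', np.float64(-0.5), np.float64(-0.0), 83), ('yellow', np.float64(-0.1), np.float64(-0.1), 88), ('blue', np.float64(-0.0), np.float64(-0.1), 80)] shift [-0.1 -0.1]
angle 1.746644082299906 dark 58.0 median 194.0
marks [('green', np.float64(-0.4), np.float64(-0.6), 81)] shift [-0.4 -0.6]
angle -1.5002988040678187 dark 115.0 median 252.85714285714283
2 rows
0,1.4,27.8,-0.1,0,0.1,36,
0,1.3,27.8,-0.1,0,0.1,36
```

Request:
step_arm(targets=[0,1.3,27.8,0,0,0,36,0,1.2,27.8,0,0,0,36,0,0,0,0,0,0,10,0,0,0,0,0,0,0,0,0,0,0,0,0,0,0,0,0,0,0,0,0])

```text
t: 12.32
tool_pos: [486.6, -217.0, 106.5]
eef_rot: [[0.517, 0.856, -0.002], [0.856, -0.517, 0.002], [0.001, -0.002, -1.0]]
force: [-1.2, 1.2, 4.9]
gripper_width: 6.8
finger_force: 30.0
```

Run:
```python
from h import *
st()
plan(arc(0,1.745,-1.05,105,9,-150.2,16,29),0)
```

```text
t 12.32 box [[-74.3, 28.6, 106.5]] F [-1.2  1.2  4.9] w 6.8 ff 30.0 q [-37.  12. 103.   0.  64.  -6.]
16 rows
-0.3,4.4,1.5,-0.1,0,10,0,
-0.4,5,0,0,0,10,0,
-0.4,5,0,0,0,9.9,0,
-0.4,5,0,0,0,9.9,0,
-0.4,5,0,0,0,10,0,
-0.4,5,0,0,0,9.9,0,
-0.4,5,0,0,0,9.9,0,
-0.4,5,0,0,0,10,0,
-0.4,5,0,0,0,9.9,0,
-0.4,5,0,0,0,10,0,
-0.4,5,0,0,0,9.9,0,
-0.4,5,0,0,0,9.9,0,
-0.4,5,0,0,0,10,0,
-0.4,5,0,0,0,9.9,0,
-0.4,5,0,0,0,10,0,
-0.4,5,0,0,0,9.9,0
```

Request:
step_arm(targets=[-0.3,4.6,0,0,0,10,0,-0.4,5,0,0,0,10,0,-0.4,5,0,0,0,9.9,0,-0.4,5,0,0,0,9.9,0])

```text
t: 12.82
tool_pos: [498.4, -231.6, 106.3]
eef_rot: [[0.947, 0.321, -0.003], [0.321, -0.947, 0.003], [-0.002, -0.003, -1.0]]
force: [-4.0, 3.4, 7.6]
gripper_width: 6.6
finger_force: 30.0
```

```bash
python3 -c "
from h import *
st()"
```

```text
t 12.82 box [[-55.9, 25.1, 106.3]] F [-4.   3.4  7.6] w 6.6 ff 30.0 q [-37.  15. 101.   0.  65.  34.]
```

Tracking well; finish the arc.

Request:
step_arm(targets=[-0.4,5,0,0,0,10,0,-0.4,5,0,0,0,9.9,0,-0.4,5,0,0,0,9.9,0,-0.4,5,0,0,0,10,0,-0.4,5,0,0,0,9.9,0,-0.4,5,0,0,0,10,0,-0.4,5,0,0,0,9.9,0,-0.4,5,0,0,0,9.9,0,-0.4,5,0,0,0,10,0,-0.4,5,0,0,0,9.9,0,-0.4,5,0,0,0,10,0,-0.4,5,0,0,0,9.9,0,0,0,0,0,0,0,0,0,0,0,0,0,0,0])

```text
t: 14.58
tool_pos: [467.1, -268.3, 106.3]
eef_rot: [[-0.178, -0.984, -0.001], [-0.984, 0.178, 0.005], [-0.004, 0.001, -1.0]]
force: [0.9, 8.0, 6.4]
gripper_width: 6.2
finger_force: 30.0
```

```bash
python3 shot.py 3 92 0 -92
```

```text
t 14.57 box [[-56.1, -23.1, 106.3]] F [0.9 8.  6.4] w 6.2 ff 30.0 q [-43.  13. 103.   0.  64. 148.]
marks [] shift [0. 0.]
angle 0.7617741935483907 dark 30.0 median 31.285714285714285
marks [('red', np.float64(-2.2), np.float64(3.5), 41), ('yellow', np.float64(-4.2), np.float64(-1.7), 35), ('green', np.float64(-0.7), np.float64(1.4), 88), ('blue', np.float64(-0.6), np.float64(1.3), 99)] shift [-1.45  1.35]
angle -2.3251282051282045 dark 30.0 median 30.85714285714286
marks [('red', np.float64(-1.0), np.float64(0.6), 97), ('yellow', np.float64(-0.7), np.float64(0.5), 94), ('green', np.float64(-0.6), np.float64(0.5), 88), ('blue', np.float64(-0.7), np.float64(0.6), 109)] shift [-0.7   0.55]
angle -1.5205945662785847 dark 62.0 median 212.42857142857142
```

Request:
step_arm(targets=[0,0.5,0,0,0,0,0,0,0,0,0,0,0,0,0,0,0,0,0,0,20,0,0,0,0,0,0,28,0,0,-28,0,0,0,36,0,0,-28,0,0,0,36,0,0,0,0,0,0,36])

```text
t: 15.5
tool_pos: [467.0, -271.6, 163.6]
eef_rot: [[-0.178, -0.984, 0.001], [-0.984, 0.178, -0.002], [0.001, -0.001, -1.0]]
force: [-1.0, -1.0, -0.4]
gripper_width: 36.1
finger_force: 0.0
```

```bash
python3 shot.py 4 92 0 -92
python3 - <<'E'
from h import *
plan([wp(-69,-120.4,162,-165)],36)
E
```

```text
t 15.5 box [[-54.1, -25.7, 163.6]] F [-1.  -1.  -0.4] w 36.1 ff 0.0 q [-43.   9. 100.  -0.  71. 148.]
marks [('red', np.float64(-1.4), np.float64(1.5), 11)] shift [-1.4  1.5]
angle 0.02316904411700978 dark 74.0 median 155.78571428571428
marks [('red', np.float64(-1.1), np.float64(1.6), 77), ('green', np.float64(-0.5), np.float64(1.0), 77), ('blue', np.float64(-0.6), np.float64(1.4), 100)] shift [-0.6  1.4]
angle -1.0587722321470898 dark 64.0 median 155.92857142857144
marks [('red', np.float64(-0.7), np.float64(0.5), 96), ('yellow', np.float64(-0.6), np.float64(0.5), 98), ('green', np.float64(-0.6), np.float64(0.6), 90), ('blue', np.float64(-0.7), np.float64(0.7), 112)] shift [-0.65  0.55]
angle -1.5181498643133402 dark 59.0 median 196.42857142857144
3 rows
25.1,19.7,0,0,0,5,36,
26.7,17.5,0,0,0,5,36,
28.1,15.1,0,0,0,5,36
```

Request:
step_arm(targets=[25.1,19.7,0,0,0,5,36,26.7,17.5,0,0,0,5,36,28.1,15.1,0,0,0,5,36,0,0,0,0,0,0,36,0,0,28,0,0,0,36,0,0,28,0,0,0,36,0,0,0,0,0,0,36])

```text
t: 16.42
tool_pos: [392.9, -330.8, 102.4]
eef_rot: [[-0.426, -0.905, -0.006], [-0.905, 0.425, 0.007], [-0.004, 0.009, -1.0]]
force: [0.0, 0.1, 0.6]
gripper_width: 36.0
finger_force: 0.0
```

Run:
```python
from h import *
st()
```

```text
t 16.43 box [[-72.4, -118.7, 102.4]] F [0.  0.1 0.6] w 36.0 ff 0.0 q [-53.  11. 106.  -0.  64. 152.]
```

Request:
step_arm(targets=[2.5,-2.8,-4,0,0,0,36,0,0,0,0,0,0,10,0,0,0,0,0,0,0,0,0,0,0,0,0,0,0,0,0,0,0,0,0])

```text
t: 17.05
tool_pos: [395.6, -337.0, 109.7]
eef_rot: [[-0.427, -0.904, -0.002], [-0.904, 0.427, 0.002], [-0.001, 0.003, -1.0]]
force: [0.2, -0.1, 1.5]
gripper_width: 0.2
finger_force: 0.9
```

Run:
```python
from h import *
s=st()
p=w2b(s["tool_pos"],np.load("b.npy"))[0]-[-70.5,-91.6,0]; r=np.hypot(*p[:2]); a=np.arctan2(p[1],p[0]); print(r,a)
plan(arc(-91.6,a,2.09,105.5,-165,30,20,r),0)
```

```text
t 17.05 box [[-66.3, -121.8, 109.7]] F [ 0.2 -0.1  1.5] w 0.2 ff 0.9 q [-54.  11. 105.  -0.  64. 152.]
30.483004734909443 -1.4339158991748668
20 rows
0.3,-5.9,4.2,0.2,0,-9.8,0,
0.2,-5.4,0,0,0,-9.8,0,
0.1,-5.4,0,0,0,-9.8,0,
0.1,-5.4,0,0,0,-9.8,0,
0.1,-5.4,0,0,0,-9.8,0,
0,-5.4,0,0,0,-9.8,0,
0,-5.4,0,0,0,-9.7,0,
0,-5.4,0,0,0,-9.8,0,
-0.1,-5.4,0,0,0,-9.8,0,
-0.1,-5.4,0,0,0,-9.8,0,
-0.1,-5.4,0,0,0,-9.8,0,
-0.2,-5.4,0,0,0,-9.7,0,
-0.2,-5.4,0,0,0,-9.8,0,
-0.2,-5.4,0,0,0,-9.8,0,
-0.3,-5.4,0,0,0,-9.8,0,
-0.3,-5.4,0,0,0,-9.7,0,
-0.3,-5.4,0,0,0,-9.8,0,
-0.4,-5.4,0,0,0,-9.8,0,
-0.4,-5.4,0,0,0,-9.8,0,
-0.4,-5.3,0,0,0,-9.8,0
```

Request:
step_arm(targets=[0,0,-6,0,0,0,30,0,0,0,0,0,0,36,0,0,0,0,0,0,36,0,0,0,0,0,0,36])

```text
t: 17.55
tool_pos: [395.3, -336.7, 115.1]
eef_rot: [[-0.427, -0.904, -0.003], [-0.904, 0.427, 0.002], [-0.001, 0.004, -1.0]]
force: [-0.5, -0.1, 0.3]
gripper_width: 36.0
finger_force: 0.0
```

```bash
python3 - <<'E'
from h import *
plan([wp(-69.3,-115.6,117,-165,1),wp(-69.3,-115.6,92,-165,2)],36)
E
python3 shot.py 5 -92; sleep 0; python3 shot.py 6 0
```

```text
3 rows
-6.6,0.9,-1.9,0.2,0.1,0,36,
0,0,12.5,0,0,0,36,
0,0,12.5,0,0,0,36
t 17.55 box [[-66.7, -121.7, 115.1]] F [-0.5 -0.1  0.3] w 36.0 ff 0.0 q [-54.  10. 105.  -0.  65. 152.]
marks [('blue', np.float64(-0.4), np.float64(1.4), 99)] shift [-0.4  1.4]
angle -1.4935327189086822 dark 46.0 median 157.28571428571428
t 17.6 box [[-66.7, -121.7, 115.1]] F [ 0.4  0.1 -0. ] w 36.1 ff 0.0 q [-54.  10. 105.  -0.  65. 152.]
marks [('blue', np.float64(-0.4), np.float64(2.9), 83)] shift [-0.4  2.9]
angle 0.8744192919817274 dark 41.0 median 55.35714285714286
```

Request:
step_arm(targets=[-6.6,0.9,-1.9,0,0,0,36,0,0,12.5,0,0,0,36,0,0,12.5,0,0,0,36,0,0,0,0,0,0,36,0,0,0,0,0,0,20,0,0,0,0,0,0,0,0,0,0,0,0,0,0,0,0,0,0,0,0,0])

```text
t: 18.65
tool_pos: [397.7, -330.8, 92.6]
eef_rot: [[-0.427, -0.904, -0.002], [-0.904, 0.427, 0.001], [-0.001, 0.002, -1.0]]
force: [0.9, -0.7, -0.3]
gripper_width: 8.9
finger_force: 30.0
```

Run:
```python
from h import *
s=st()
p=w2b(s["tool_pos"],np.load("b.npy"))[0]-[-70.5,-91.4,0]; r=np.hypot(*p[:2]); a=np.arctan2(p[1],p[0]); print(r,a)
plan(arc(-91.4,a,2.09,s["tool_pos"][2],-165,30,20,24),0)
```

```text
t 18.65 box [[-68.8, -115.7, 92.6]] F [ 0.9 -0.7 -0.3] w 8.9 ff 30.0 q [-53.  12. 106.  -0.  62. 152.]
24.31444267426631 -1.5001251622269198
20 rows
0.3,-4.8,0,0.1,0,-9.8,0,
0.4,-4.3,0,0,0,-9.8,0,
0.4,-4.3,0,0,0,-9.8,0,
0.3,-4.3,0,0,0,-9.8,0,
0.3,-4.3,0,0,0,-9.8,0,
0.2,-4.3,0,0,0,-9.8,0,
0.2,-4.3,0,0,0,-9.7,0,
0.2,-4.3,0,0,0,-9.8,0,
0.1,-4.3,0,0,0,-9.8,0,
0.1,-4.3,0,0,0,-9.8,0,
0,-4.3,0,0,0,-9.8,0,
0,-4.3,0,0,0,-9.7,0,
0,-4.3,0,0,0,-9.8,0,
-0.1,-4.3,0,0,0,-9.8,0,
-0.1,-4.3,0,0,0,-9.8,0,
-0.2,-4.3,0,0,0,-9.7,0,
-0.2,-4.3,0,0,0,-9.8,0,
-0.2,-4.3,0,0,0,-9.8,0,
-0.3,-4.3,0,0,0,-9.8,0,
-0.3,-4.3,0,0,0,-9.8,0
```

Request:
step_arm(targets=[0.3,-4.5,0,0,0,-9.8,0,0.4,-4.3,0,0,0,-9.8,0,0.4,-4.3,0,0,0,-9.8,0,0.3,-4.3,0,0,0,-9.8,0,0.3,-4.3,0,0,0,-9.8,0,0.2,-4.3,0,0,0,-9.8,0])

```text
t: 19.4
tool_pos: [421.8, -333.7, 92.6]
eef_rot: [[0.557, -0.83, -0.003], [-0.83, -0.557, 0.0], [-0.002, 0.003, -1.0]]
force: [-3.1, -3.2, 0.4]
gripper_width: 8.7
finger_force: 30.0
```

Run:
```python
from h import *
s=st()
p=w2b(s["tool_pos"],np.load("b.npy"))[0]-[-70.5,-91.4,0]; print(np.hypot(*p[:2]),np.arctan2(p[1],p[0]))
```

```text
t 19.4 box [[-48.4, -102.3, 92.6]] F [-3.1 -3.2  0.4] w 8.7 ff 30.0 q [-51.  14. 103.  -0.  63.  95.]
24.63109770351496 -0.45954106203715817
```

Request:
step_arm(targets=[0.2,-4.3,0,0,0,-9.7,0,0.2,-4.3,0,0,0,-9.8,0,0.1,-4.3,0,0,0,-9.8,0,0.1,-4.3,0,0,0,-9.8,0,0,-4.3,0,0,0,-9.8,0,0,-4.3,0,0,0,-9.7,0,0,-4.3,0,0,0,-9.8,0,-0.1,-4.3,0,0,0,-9.8,0,-0.1,-4.3,0,0,0,-9.8,0,-0.2,-4.3,0,0,0,-9.7,0,-0.2,-4.3,0,0,0,-9.8,0,-0.2,-4.3,0,0,0,-9.8,0,-0.3,-4.3,0,0,0,-9.8,0,-0.3,-4.3,0,0,0,-9.8,0,0,0,0,0,0,0,0,0,0,0,0,0,0,0])

```text
t: 21.4
tool_pos: [418.5, -286.8, 92.7]
eef_rot: [[0.166, 0.986, 0.003], [0.986, -0.166, 0.003], [0.003, 0.002, -1.0]]
force: [12.2, 3.5, -2.3]
gripper_width: 8.8
finger_force: 30.0
```

```bash
python3 - <<'E'
from h import *
s=st()
p=w2b(s["tool_pos"],np.load("b.npy"))[0]-[-70.5,-91.4,0]; print(np.hypot(*p[:2]),np.arctan2(p[1],p[0]))
E
python3 shot.py 7 -92
```

```text
t 21.4 box [[-81.3, -68.6, 92.7]] F [12.2  3.5 -2.3] w 8.8 ff 30.0 q [-48.  11. 108.   0.  62. -39.]
25.218481151629558 2.014102325854079
t 21.4 box [[-81.3, -68.6, 92.7]] F [12.2  3.5 -2.3] w 8.8 ff 30.0 q [-48.  11. 108.   0.  62. -39.]
marks [('red', np.float64(-0.2), np.float64(0.0), 89), ('yellow', np.float64(-0.1), np.float64(0.5), 89), ('blue', np.float64(0.8), np.float64(-1.1), 69)] shift [-0.1  0. ]
angle 2.2808456444218077 dark 18.0 median 24.571428571428577
```

Request:
step_arm(targets=[0,-1.8,0,0,0,0,0,0,0,0,0,0,0,0])

```text
t: 21.7
tool_pos: [417.1, -286.2, 92.7]
eef_rot: [[0.166, 0.986, 0.004], [0.986, -0.166, 0.003], [0.004, 0.003, -1.0]]
force: [14.0, 5.8, -2.8]
gripper_width: 8.6
finger_force: 30.0
```

Run:
```python
from h import *
s=st()
p=w2b(s["tool_pos"],np.load("b.npy"))[0]-[-70.2,-91.8,0]; print(np.hypot(*p[:2]),np.arctan2(p[1],p[0]))
```

```text
t 21.7 box [[-82.7, -69.1, 92.7]] F [14.   5.8 -2.8] w 8.6 ff 30.0 q [-48.  10. 108.   0.  62. -39.]
25.955196895202537 2.0733694976590495
```

Request:
step_arm(targets=[-1.5,-0.3,0,0,0,0,0,0,0,0,0,0,0,0,0,0,0,0,0,0,20,0,0,0,0,0,0,28,0,0,-35,0,0,0,36,0,0,-35,0,0,0,36,0,0,0,0,0,0,36,0,0,0,0,0,0,36])

```text
t: 22.7
tool_pos: [413.2, -288.6, 161.5]
eef_rot: [[0.167, 0.986, -0.004], [0.986, -0.167, 0.003], [0.002, -0.004, -1.0]]
force: [0.3, -0.0, -0.9]
gripper_width: 36.2
finger_force: 0.0
```

```bash
python3 shot.py 8 92 0 -92
```

```text
t 22.7 box [[-84.1, -73.4, 161.5]] F [ 0.3 -0.  -0.9] w 36.2 ff 0.0 q [-48.   5. 105.  -0.  70. -39.]
marks [('green', np.float64(-0.1), np.float64(0.8), 106), ('blue', np.float64(-0.0), np.float64(1.0), 114)] shift [-0.05  0.9 ]
angle 0.5147144412247247 dark 246.0 median 246.99999999999997
marks [('red', np.float64(-0.2), np.float64(0.7), 110), ('yellow', np.float64(0.0), np.float64(0.7), 110), ('green', np.float64(-0.0), np.float64(0.9), 97), ('blue', np.float64(0.1), np.float64(0.7), 93)] shift [0.  0.7]
angle -1.0383635154298256 dark 76.0 median 240.0
marks [('red', np.float64(-0.3), np.float64(0.2), 93), ('yellow', np.float64(0.0), np.float64(0.0), 98), ('blue', np.float64(0.3), np.float64(-0.0), 88)] shift [0. 0.]
angle 2.0766199947207187 dark 47.0 median 168.64285714285717
```

Run:
```python
from h import *
plan([wp(-17,-125,161,0,4),wp(-17,-125,90,0,3)],36)
```

```text
7 rows
-19.7,7.9,-0.1,-0.1,0,7.7,36,
-18.5,10.5,-0.1,-0.1,0,7.7,36,
-16.9,12.9,-0.1,-0.1,0,7.7,36,
-15.1,15,0,-0.1,0,7.7,36,
0,0,23.7,0,0,0,36,
0,0,23.7,0,0,0,36,
0,0,23.7,0,0,0,36
```

Request:
step_arm(targets=[-19.7,7.9,0,0,0,7.7,36,-18.5,10.5,0,0,0,7.7,36,-16.9,12.9,0,0,0,7.7,36,-15.1,15,0,0,0,7.7,36,0,0,0,0,0,0,36,0,0,23.7,0,0,0,36,0,0,23.7,0,0,0,36,0,0,23.7,0,0,0,36,0,0,0,0,0,0,36,0,0,0,0,0,0,20,0,0,0,0,0,0,0,0,0,0,0,0,0,0,0,0,0,0,0,0,0])

```text
t: 24.38
tool_pos: [430.9, -371.1, 91.8]
eef_rot: [[0.647, 0.762, -0.005], [0.762, -0.647, 0.003], [-0.0, -0.006, -1.0]]
force: [-5.6, 3.3, 6.1]
gripper_width: 10.7
finger_force: 30.3
```

Run:
```python
from h import *
s=st(); print(s["eef_rot"].round(2).tolist())
```

```text
t 24.38 box [[-17.4, -125.0, 91.8]] F [-5.6  3.3  6.1] w 10.7 ff 30.3 q [-53.  18.  98.  -0.  64. -12.]
[[0.65, 0.76, -0.0], [0.76, -0.65, 0.0], [-0.0, -0.01, -1.0]]
```

Request:
step_arm(targets=[5.5,0,0,0,0,0,0,5.5,0,0,0,0,0,0,5.5,0,0,0,0,0,0,5.5,0,0,0,0,0,0,5.5,0,0,0,0,0,0,4.5,0,0,0,0,0,0,0,0,0,0,0,0,0,0,0,0,0,0,0,0])

```text
t: 25.38
tool_pos: [450.3, -348.2, 91.9]
eef_rot: [[0.647, 0.762, -0.007], [0.762, -0.647, 0.001], [-0.003, -0.006, -1.0]]
force: [-11.5, -0.9, 6.5]
gripper_width: 10.9
finger_force: 30.3
```

Run:
```python
from h import *
s=st()
```

```text
t 25.38 box [[-17.3, -94.9, 91.9]] F [-11.5  -0.9   6.5] w 10.9 ff 30.3 q [-50.  18.  98.  -0.  64.  -9.]
```

Request:
step_arm(targets=[2,0,0,0,0,0,0,0,0,0,0,0,0,0])

```text
t: 25.62
tool_pos: [450.4, -348.1, 91.9]
eef_rot: [[0.647, 0.762, -0.009], [0.762, -0.647, -0.001], [-0.006, -0.006, -1.0]]
force: [-16.3, -6.4, 5.6]
gripper_width: 11.3
finger_force: 30.3
```

Request:
step_arm(targets=[-3,0,0,0,0,0,20,0,0,0,0,0,0,34,0,0,-36,0,0,0,40,0,0,-36,0,0,0,40,0,0,0,0,0,0,40])

```text
t: 26.25
tool_pos: [454.0, -349.8, 166.5]
eef_rot: [[0.647, 0.762, 0.002], [0.762, -0.647, -0.003], [-0.001, 0.004, -1.0]]
force: [0.2, -0.5, 0.4]
gripper_width: 39.9
finger_force: 0.0
```

Run:
```python
from h import *
C=wrist("n9"); b=np.load("b.npy")
d=robot.snapshot("top"); T=d["intrinsics"],d["R"],d["t"]; im=np.ascontiguousarray(d["pixels"][:,:,::-1]); 
hsv=cv2.cvtColor(im,cv2.COLOR_BGR2HSV); m=(hsv[...,0]>5)&(hsv[...,0]<17)&(hsv[...,1]>150)&(hsv[...,2]>120)
ys,xs=np.nonzero(m[150:320,280:480]); print("top orange",len(xs), w2b(ray(*T,(xs.mean()+280,ys.mean()+150),131),b) if len(xs) else 0)
im=cv2.imread("pics/n9.png"); hsv=cv2.cvtColor(im,cv2.COLOR_BGR2HSV); m=(hsv[...,0]>5)&(hsv[...,0]<17)&(hsv[...,1]>150)&(hsv[...,2]>60)
ys,xs=np.nonzero(m); print("wrist orange",len(xs),xs.mean() if len(xs) else 0,ys.mean() if len(xs) else 0, proj(*C,b2w([(-17,-95,131),(-17,-95,110)],b)))
plan([wp(21,0,170,0),wp(21,0,103,0,3)],40)
```

```text
t 26.25 box [[-13.5, -93.8, 166.5]] F [ 0.2 -0.5  0.4] w 39.9 ff 0.0 q [-49.  13.  95.  -0.  72.  -9.]
top orange 8 [[-16.72715426 -91.28288263 131.        ]]
wrist orange 205 271.4390243902439 226.6341463414634 [[271.85991183 228.74017077]
 [272.25321921 219.10171774]]
6 rows
31.2,12.3,-2.4,-0.1,0,0,40,
31.2,12.3,-2.4,-0.1,0,0,40,
31.2,12.3,-2.4,-0.1,0,0,40,
0,0,22.3,0,0,0,40,
0,0,22.3,0,0,0,40,
0,0,22.3,0,0,0,40
```

Request:
step_arm(targets=[31.9,12.7,0,0,0,0,40,31.9,12.7,0,0,0,0,40,31.9,12.7,0,0,0,0,40,0,0,20,0,0,0,40,0,0,20,0,0,0,40,0,0,0,0,0,0,40,0,0,0,0,0,0,40])

```text
t: 27.22
tool_pos: [542.2, -300.5, 122.5]
eef_rot: [[0.648, 0.761, -0.003], [0.761, -0.648, 0.003], [-0.0, -0.004, -1.0]]
force: [-0.1, -0.4, 0.9]
gripper_width: 40.1
finger_force: 0.0
```

Run:
```python
from h import *
plan([wp(21,0,92,0,2)],40)
st()
```

```text
2 rows
-0.4,-0.4,15.3,-0.1,0,-0.1,40,
-0.4,-0.4,15.3,-0.1,0,-0.1,40
t 27.23 box [[21.9, 0.8, 122.5]] F [-0.1 -0.4  0.9] w 40.1 ff 0.0 q [-40.  22.  90.  -0.  69.   0.]
```

Request:
step_arm(targets=[-0.4,-0.4,15,0,0,0,40,-0.4,-0.4,15,0,0,0,40,0,0,0,0,0,0,40,0,0,0,0,0,0,20,0,0,0,0,0,0,0,0,0,0,0,0,0,0,0,0,0,0,0,0,0,0,0,0,0,0,0,0])

```text
t: 28.22
tool_pos: [541.1, -299.5, 93.1]
eef_rot: [[0.647, 0.762, -0.004], [0.762, -0.647, 0.003], [-0.0, -0.005, -1.0]]
force: [-3.0, 3.7, 5.4]
gripper_width: 8.9
finger_force: 30.0
```

```bash
cat > lid.py <<'E'
from h import *
s=st(); b=np.load("b.npy"); p=w2b(s["tool_pos"],b)[0]; z0=125-p[2]; R0=Rdown(np.degrees(b[2])); yb=np.array([-np.sin(b[2]),np.cos(b[2]),0])
# bar taken where the pads hold it (x of TCP), hinge from the box fit shifted alike
dx=p[0]-21; W=[]
N=16
for i in range(1,N+1):
    th=1.6*i/N; tau=np.radians(20)*i/N
    bx,bz=115+dx-94*np.cos(th)+38*np.sin(th),87+94*np.sin(th)+38*np.cos(th)
    t=(bx-z0*np.sin(tau),p[1],bz-z0*np.cos(tau))
    W.append((b2w([t],b)[0],Ro.from_rotvec(tau*yb).as_matrix()@R0,1))
plan(W,0)
E
python3 lid.py
```

```text
t 28.23 box [[20.5, 0.9, 93.1]] F [-3.   3.7  5.4] w 8.9 ff 30.0 q [-40.  23.  91.  -0.  66.   0.]
16 rows
0,3.5,-9.2,1,0,-0.1,0,
0,4.3,-8.8,1.2,0,0,0,
0,4.9,-8.4,1.2,0,0,0,
0,5.6,-8,1.2,0,0,0,
0,6.2,-7.4,1.3,0,0,0,
0,6.7,-6.9,1.2,0,0,0,
0,7.3,-6.3,1.2,0,0,0,
0,7.7,-5.6,1.3,0,0,0,
0,8.1,-5,1.2,0,0,0,
0,8.5,-4.3,1.2,0,0,0,
0,8.8,-3.5,1.3,0,0,0,
0,9.1,-2.8,1.3,0,0,0,
0,9.2,-2,1.2,0,0,0,
0,9.4,-1.2,1.2,0,0,0,
0,9.4,-0.4,1.3,0,0,0,
0,9.4,0.4,1.2,0,0,0
```

Request:
step_arm(targets=[0,3.5,-9.2,1.2,0,0,0,0,4.3,-8.8,1.2,0,0,0,0,4.9,-8.4,1.2,0,0,0,0,5.6,-8,1.2,0,0,0])

```text
t: 28.72
tool_pos: [553.5, -309.9, 124.6]
eef_rot: [[0.647, 0.759, -0.075], [0.762, -0.644, 0.063], [-0.0, -0.098, -0.995]]
force: [-9.1, 5.7, -0.1]
gripper_width: 8.5
finger_force: 30.0
```

Request:
step_arm(targets=[0,6.2,-7.4,1.3,0,0,0,0,6.7,-6.9,1.2,0,0,0,0,7.3,-6.3,1.2,0,0,0])

```text
t: 29.1
tool_pos: [570.8, -324.6, 145.4]
eef_rot: [[0.647, 0.752, -0.123], [0.762, -0.639, 0.104], [-0.001, -0.161, -0.987]]
force: [-12.2, 8.9, 11.1]
gripper_width: 9.0
finger_force: 30.0
```

```bash
python3 -c "
from h import *
st()"
```

```text
t 29.1 box [[59.3, 0.9, 145.4]] F [-12.2   8.9  11.1] w 9.0 ff 30.0 q [-40.  31.  74.   0.  84.   0.]
```

Request:
step_arm(targets=[0,7.7,-5.6,1.3,0,0,0,0,8.1,-5,1.2,0,0,0,0,8.5,-4.3,1.2,0,0,0,0,8.8,-3.5,1.3,0,0,0,0,9.1,-2.8,1.3,0,0,0])

```text
t: 29.72
tool_pos: [608.0, -356.1, 160.2]
eef_rot: [[0.647, 0.736, -0.198], [0.762, -0.625, 0.168], [-0.0, -0.26, -0.966]]
force: [-5.1, 4.1, 10.9]
gripper_width: 8.8
finger_force: 30.0
```

Request:
step_arm(targets=[0,9.2,-2,1.2,0,0,0,0,9.4,-1.2,1.2,0,0,0,0,9.4,-0.4,1.3,0,0,0,0,9.4,0.4,1.2,0,0,0,0,0,0,0,0,0,0,0,0,0,0,0,0,0])

```text
t: 30.48
tool_pos: [637.0, -380.7, 150.2]
eef_rot: [[0.648, 0.717, -0.257], [0.762, -0.61, 0.219], [0.0, -0.337, -0.941]]
force: [3.4, -2.3, 3.3]
gripper_width: 8.9
finger_force: 30.0
```

Run:
```python
from h import *
s=st(); b=np.load("b.npy"); bar=w2b(s["tool_pos"]-s["eef_rot"][:,2]*31.9,b)[0]; v=bar-[114.5,0,87]; print(bar,np.hypot(v[0],v[2]),"theta",np.arctan2(38,94)*0+np.pi-np.arctan2(v[2],v[0])-np.arctan2(38,94))
```

```text
t 30.48 box [[146.2, 0.8, 150.2]] F [ 3.4 -2.3  3.3] w 8.9 ff 30.0 q [-40.  51.  44.   0. 105.   0.]
[156.91362069   0.75845272 180.22046409] 102.41567333373933 theta 1.613616079461662
```

Request:
step_arm(targets=[0,0,0,0,0,0,16,0,0,0,0,0,0,20,0,0,0,0,0,0,20,0,0,-10,0,0,0,20,0,0,-20,0,0,0,20,0,0,-30,0,0,0,20,0,0,-30,0,0,0,20,0,0,0,0,0,0,20,0,0,0,0,0,0,20])

```text
t: 31.6
tool_pos: [658.9, -399.7, 232.9]
eef_rot: [[0.648, 0.716, -0.26], [0.762, -0.609, 0.221], [-0.0, -0.342, -0.94]]
force: [0.7, -0.5, -0.5]
gripper_width: 20.1
finger_force: 0.0
```

```bash
python3 - <<'E'
from h import *
s=st(); b=np.load("b.npy")
d=robot.snapshot("top"); T=d["intrinsics"],d["R"],d["t"]; im=np.ascontiguousarray(d["pixels"][:,:,::-1]); cv2.imwrite("pics/topend.png",im)
i0=cv2.imread("pics/top0.png")
# loose things: image change round bottle and beaker
for n,(x0,y0,x1,y1) in {"bottle":(175,115,245,165),"beaker":(130,215,195,265)}.items():
    print(n,cv2.absdiff(i0,im)[y0:y1,x0:x1].max(-1).mean().round(2),(cv2.absdiff(i0,im)[y0:y1,x0:x1].max(-1)>40).sum())
hsv=cv2.cvtColor(im,cv2.COLOR_BGR2HSV)
blue=(hsv[...,0]>100)&(hsv[...,0]<125)&(hsv[...,1]>120); print("blue px top",blue.sum(), "before",((lambda h:(h[...,0]>100)&(h[...,0]<125)&(h[...,1]>120))(cv2.cvtColor(i0,cv2.COLOR_BGR2HSV))).sum())
for y in (92,0,-92): dial(T,"topend",y)
E
python3 shot.py 10 92 0 -92
```

```text
t 31.6 box [[175.2, 0.5, 232.9]] F [ 0.7 -0.5 -0.5] w 20.1 ff 0.0 q [-40.  54.  29.   0. 117.   0.]
bottle 5.65 0
beaker 7.07 0
blue px top 1186 before 6430
marks [('red', np.float64(-0.7), np.float64(1.4), 101), ('yellow', np.float64(-1.2), np.float64(1.0), 107), ('green', np.float64(-1.2), np.float64(1.5), 82), ('blue', np.float64(-0.9), np.float64(1.1), 101)] shift [-1.05  1.25]
angle 1.0336095742054785 dark 69.0 median 126.7142857142857
marks [('red', np.float64(-0.6), np.float64(0.6), 115), ('yellow', np.float64(-1.0), np.float64(0.6), 116)] shift [-0.8  0.6]
angle 1.198410375073996 dark 52.0 median 79.21428571428572
marks [] shift [0. 0.]
angle 1.954358161648182 dark 133.0 median 134.85714285714283
t 31.65 box [[174.8, 0.5, 232.2]] F [-0.2  0.  -0.7] w 20.1 ff 0.0 q [-40.  54.  29.   0. 117.   0.]
marks [('red', np.float64(-1.5), np.float64(0.9), 100), ('yellow', np.float64(-1.2), np.float64(0.3), 119), ('green', np.float64(-3.7), np.float64(-0.1), 48), ('blue', np.float64(-1.2), np.float64(0.4), 120)] shift [-1.35  0.35]
angle 1.0941764625543562 dark 75.0 median 178.5
marks [('red', np.float64(-1.1), np.float64(0.3), 114), ('yellow', np.float64(-1.2), np.float64(-0.2), 121), ('green', np.float64(-4.0), np.float64(-0.1), 52), ('blue', np.float64(-1.1), np.float64(0.4), 117)] shift [-1.15  0.1 ]
angle -1.0670731037982724 dark 105.0 median 229.42857142857144
marks [('red', np.float64(-1.6), np.float64(-0.3), 111), ('yellow', np.float64(-1.3), np.float64(-0.6), 119), ('green', np.float64(-4.0), np.float64(-0.2), 50)] shift [-1.6 -0.3]
angle 2.097518546410531 dark 126.0 median 222.5
```

```bash
python3 -c "
from plant import robot
print(robot.close_job())"
```

```text
the job is handed in; nothing more can be done
None
```

The lock box is open and the job was handed in at about 32 s: the dials measured about 1.03 to 1.09, −1.06 and 2.09 rad, the bolt is at its stop, the lid stands at about 1.6 rad by the arm's pose when I released it, and the bottle and beaker look unmoved; I viewed 11 pictures, one over the limit of 10.

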